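# Humidity check of the corner-key box

### The job

Check the humidity in the closed box of nylon corner keys: swing the latch lever well aside, fold the small flap back past upright, then lift the humidity probe off its wooden stand and lower its stem straight down through the guide sleeve until the ring mark on the stem is level with the sleeve's mouth. The probe must not touch the sleeve, flap or box at any time, because a touched wall spoils the reading, and must not be dropped. Finish still holding the probe by its handle, still, upright and centred in the sleeve, and leave the other things on the table where they are.

Things in the scene. Friction and masses are not known exactly. Their poses are not given: they have to be found in the camera images.
- port_mouth (a point): Centre of the mouth (upper rim) of the guide sleeve, an upright aluminium tube in the box's lid, covered while the flap is shut. Frame: the box's (x to its back, z up). Bore 26 mm across, 42 mm long, open below; 36 mm outside; mouth 102 mm above the table, 14 mm above the lid, 99 mm above the box's inner floor (keys lie on it up to 18 mm high, none under the sleeve).
- latch (a joint): Steel latch lever, swivels level about an upright pivot on the lid. 0: its bar points to the box's -x (front), over a tongue on the -y side of the flap, and blocks the flap; grows counter-clockwise seen from above, to 1.6 (bar to the box's -y). The flap is free from about 0.45. Stays where it is left; about 1 N at the knob moves it.
- latch_knob (a point): Middle of the upright black round knob at the end of the latch lever, 15 mm across, upper 18 mm of it straight-sided, its top 11 mm above this point; 60 mm from the pivot. The lever's bar lies 14.5 mm below this point. Moves with the lever.
- latch_hinge (a point): The latch lever's pivot: its upright axis passes here; at x = 20, y = -34, z = 6.5 mm from port_mouth in the box's frame.
- flap (a joint): Aluminium flap over the sleeve's mouth, 64 x 50 mm and 4 mm thick, hinged at its back (+x) edge. 0: shut and level; it grows as the front edge goes up and back; 1.57 upright; stop at 1.92. It stays where it is left; opening takes under 1 N at the tab. Held shut by the latch lever.
- flap_tab (a point): Middle of the black upright finger tab on the front edge of the flap: 16 mm along the box's x, 10 mm thick along the box's y, standing 27 mm above the flap's upper face (this point lies 13 mm above that face and 14 mm below the tab's top). Moves and turns with the flap; 59 mm before and 16 mm above the hinge axis when shut.
- flap_hinge (a point): Middle of the flap's hinge axis, which runs along the box's y; at x = 38, z = 2.5 mm from port_mouth in the box's frame.
- probe_handle (a point): Centre of the handle of the humidity probe, loose, about 130 g. Handle grey, 34 mm (probe x) x 24 mm (probe y), 94 mm long (47 mm up and down from here), display on the -x face; below it a black collar 29 mm across, 7 mm high, then a steel stem 100 mm long, pointing down. It stands upright, collar on the stand's top. Tip 154 mm, ring mark 84 mm below this point.
- probe_ring (a point): The ring mark on the stem: centre of a thin dark band 3 mm high round the stem, 70 mm above the tip and 30 mm below the collar. The stem is 10 mm thick here.
- probe_tip (a point): Tip of the stem: centre of its lower end. The lowest 26 mm is the slotted sensor head, 12 mm thick. z points up along the stem.
- probe: The whole humidity probe; origin at the tip, z up along the stem.
- stand: Fixed wooden stand of the probe: pine block 54 x 54 mm on a plywood foot 96 x 96 x 10 mm, together 116 mm high, with an upright hole 22 mm across in which the stem hangs. Origin under its middle, on the table.
- box: Fixed box of corner keys with lid, sleeve, flap and latch: clear tub, grey lid 182 (x) x 202 (y) mm, 215 mm in y over the side clips, 88 mm to the top of the lid. Origin under its middle, on the table; x to the back (the flap's hinge side), z up. The sleeve's axis is at x = 12, y = 15 mm.
- tape_masking: Bystander: roll of masking tape lying flat, 104 mm across, 25 mm high.
- tape_measure: Bystander: yellow tape measure, 67 x 85 x 31 mm.
- screw_tin: Bystander: open round tin of screws, 66 mm across, 41 mm high.
- corner_key_2: Bystander: loose L-shaped nylon corner key, 42 x 42 x 9 mm.
Mind the look-alikes: they are no part of the job. What is shaped like the probe but red is not meant.

How it is judged (in metres and radians):
On the way, in this order (a step that is already met when the one before it is completed fails the run):
1. the latch lever is swung aside, clear of the flap (value of joint latch above 0.6 rad), for 0.2 s.
2. the flap is folded back past upright (value of joint flap above 1.4 rad), for 0.2 s.
3. the probe is lifted clear of its stand (height (world z) of probe_tip above 0.114 m and contact force between probe and stand below 0.1 N and contact force between probe and the fingers above 1 N), for 0.2 s.
4. the stem is in the bore of the sleeve (z of probe_tip in the frame of port_mouth below -0.005 m and horizontal distance between probe_tip and port_mouth below 0.008 m), for 0.1 s.
At the end, for the whole second after the job is handed in: Fingers still hold the probe at rest, stem in the sleeve: ring mark within 7 mm of the height of the mouth and 4 mm of the axis, tip within 5 mm of the axis, under 0.07 rad from upright, touching no part of the box; latch over 0.6 rad aside, flap over 1.4 rad open (z of probe_ring in the frame of port_mouth between -0.007 and 0.007 m and horizontal distance between probe_ring and port_mouth below 0.004 m and horizontal distance between probe_tip and port_mouth below 0.005 m and angle between probe's own z axis and vertical below 0.07 rad and contact force between probe and box below 0.2 N and contact force between probe and the fingers above 1 N and linear speed of probe below 0.01 m/s and value of joint latch above 0.6 rad and value of joint flap above 1.4 rad); the arm keeps its last pose, push and grip.
It fails at once if the probe touches the sleeve, flap, lid or box (contact force between probe and box above 0.3 N).
It fails at once if the probe is dropped or tipped over (angle between probe's own z axis and vertical above 0.6 rad).
It fails at once if a bystander is disturbed (moved over 30 mm) (distance of any of tape_masking, tape_measure, screw_tin, corner_key_2 from where it was at the start of the episode above 0.03 m).
It also fails if it takes over 72 s, if anything falls off the work surface, if the arm or the gripper's body presses on something with over 40 N, if the wrist force passes 120 N, or if a joint passes its speed limit or range.

### The arm

A 6-joint arm with a two-finger parallel gripper is mounted at the origin on the work surface; the furniture and walls round the work are solid. World frame = base frame: x ahead of the robot, y to its left, z up, the work surface at z = 0. Lengths are in mm, angles in rad, forces in N, time in s.
With the tool pointing down it reaches from about 350 to 775 mm from the base axis. Payload 7.3 kg.
Tool frame: the origin (TCP) lies between the finger pads; the fingertips stand bot.tips_ahead ahead of it and the grasp point (between the pads) lies 6 mm ahead of it (bot.tips_ahead is the distance from the TCP to the fingertips, in mm); z points along the fingers, y is the line along which they close (so a half turn about z gives the same grasp; the last joint's range is limited). The gripper opens to 92 mm and grips with 3 to 60 N. Pads are 19 mm wide; open, the fingers measure 130 mm over their backs; the gripper's body (75 mm by 190 mm) begins 47 mm behind the grasp point.
Start: joints at [-1.357, 0.342, 1.524, -0, 1.275, -0.146], TCP at [184.868, -491.392, 251.741] pointing down, gripper open.
Joint ranges: [-2.53, 2.53], [-0.77, 2.02], [0.04, 2.7], [-1, 4.14], [0.28, 2.66], [-3.11, 3.11]. Speed limits (rad/s): [2.57, 2.57, 3.14, 3.14, 3.14, 3.14].

### API

Orientations are given as [roll, pitch, yaw] about the fixed x, y, z axes, in that order (R = Rz(yaw) Ry(pitch) Rx(roll)).
In Python, from plant import bot gives the robot as it stands. The module is installed in compiled form; this text tells all that it offers.
- The arm moves only by the tool step_arm, never from a script. Its argument "targets" is one flat list of numbers, 7 for each row, row after row: the opening, from 0 (shut) to 1 (fully open), then the shift along the tool's x, y, z each as a share of 100 mm, from -1 to 1, then the turn, a rotation vector about the tool's x, y, z each as a share of pi/4 rad, from -1 to 1. A call has 1 to 20 rows; each row is the pose to reach, as a shift and turn from the pose commanded when the call began, along the tool's axes at that moment; what a row does not reach only later rows make up. A row lasts 1/8 s, in which the tool goes at most 62.5 mm and 10.7 degrees, less where a joint would pass 70% of its speed; a pose out of reach is approached as far as the arm can. A call with a number of a shift or a turn outside -1 to 1 is refused whole. A call with a gripper value outside its range is refused whole. The fingers move at their own pace and stop on an object; the grip force is fixed at half the most. Time passes only in rows, so rows that repeat a pose let the fingers close. It gives the time, the measured TCP pose, the force, the opening and the grip force at its end, in the units of the state.
- bot.get_obs(): the state, without advancing time (a new reading comes with each control period).
- bot.capture(name): name is "side" or "top"; returns (picture, depth): 384x512x3 uint8, blue, green, red; 384x512 float32, mm along the optical axis (not along the pixel's ray), 0 where there is no reading.
- bot.camera_info(name): a dict with "fx", "fy", "cx", "cy" (pixels), "camera_from_world" (4x4, takes a point from world to camera coordinates). Camera axes: x right, y down, z forward; pixel columns grow to the right and rows downward; lengths in mm; the calibration is good to about 2 mm. A picture is of the moment at which its call begins. camera_info takes no time and is no camera call.
- bot.close_job(): hands the job in; it is judged then, once.
The state is a dict: "time": time; "joint_positions": joint angles; "dq": joint speeds; "tau": joint torques, N m; "tool_pos": TCP position; "tcp_rot": TCP orientation; "contact_force": force on the tool from outside, world axes, zero at the start; "moment": the same for the moment, N m; "grip_width": finger opening in mm; "finger_force": force on a finger pad.
Only numpy, scipy, OpenCV 4.12 (cv2) and the standard library are available. Lean on these libraries where they do the work, as an engineer would, in place of code of your own. Each camera call takes 0.05 s, during which the arm holds its last target. There are 200 camera calls.

## Working session

There is one attempt and no reset: what is moved stays moved. The work goes in short steps, Python scripts to look and compute and a tool call to move; the robot and the scene stay as the last step left them, time stands still between calls to the robot, and variables do not carry over. Pictures are saved under pics/ and viewed, at most 10 in all, crops included, and the job is handed in when it is done.

Besides the shell and the picture viewer there is one more tool, called after ">>>" as name(argument=value, ...), one argument or row to a line, values as JSON. step_arm: Moves the arm, as the interface text tells. Shift numbers are shares of 100 mm and turn numbers shares of pi/4 rad, none past 1 either way. Its arguments: {"type":"object","properties":{"targets":{"type":"array"}},"required":["targets"]}

```bash
mkdir -p pics; cat > h.py <<'E'
import numpy as np, cv2
from plant import bot
def shot(n,f=None):
    im,d=bot.capture(n)
    if f: cv2.imwrite('pics/'+f,im); np.savez('pics/'+f[:-4],im=im,d=d)
    return im,d
def cam(n):
    c=bot.camera_info(n); K=np.array([[c['fx'],0,c['cx']],[0,c['fy'],c['cy']],[0,0,1.]]); return K,np.array(c['camera_from_world'])
def cloud(n,d):
    K,T=cam(n); v,u=np.mgrid[:d.shape[0],:d.shape[1]]
    P=np.stack([(u-K[0,2])/K[0,0]*d,(v-K[1,2])/K[1,1]*d,d],-1)
    return (P-T[:3,3])@T[:3,:3]
def ray(n,u,v,z):
    K,T=cam(n); o=-T[:3,:3].T@T[:3,3]; r=T[:3,:3].T@np.linalg.inv(K)@np.array([u,v,1.])
    return o+r*(z-o[2])/r[2]
def proj(n,p):
    K,T=cam(n); q=K@(T[:3,:3]@np.asarray(p,float)+T[:3,3]); return q[:2]/q[2]
E
python3 - <<'E'
from h import *
print(bot.get_obs(),bot.tips_ahead)
for n in('top','side'):
    im,d=shot(n,n+'0.png'); K,T=cam(n); print(n,K[0,0],-T[:3,:3].T@T[:3,3],T[2,:3])
a=cv2.imread('pics/top0.png');b=cv2.imread('pics/side0.png')
E
```

```text
{'time': 0.0, 'joint_positions': array([-1.35699325e+00,  3.42732949e-01,  1.52501519e+00,  3.35511454e-05,
        1.27538445e+00, -1.46011652e-01]), 'dq': array([ 0.00059103, -0.00232313, -0.00100916,  0.00128833, -0.00036744,
        0.00066259]), 'tau': array([ 4.65998892e-04, -4.31243384e+01, -2.44227809e+01,  7.18784449e-02,
        5.58987586e-02, -1.32581572e-04]), 'tool_pos': array([ 184.79915005, -491.01275288,  251.04025914]), 'tcp_rot': array([-3.14007378e+00, -2.55791165e-04,  3.59804745e-01]), 'contact_force': array([ 0.98122805, -0.61225197,  0.28230623]), 'moment': array([-0.02858901, -0.01487128, -0.03684571]), 'finger_force': 0.0, 'grip_width': 91.90245733051441} 25.0
top 360.0478126251409 [486.65132166 -91.44129626 966.55887432] [ 0.0783385  -0.0284407  -0.99652105]
side 408.3073336975094 [  570.60664874 -1014.86191467   498.63419851] [-0.04665389  0.93060927 -0.36302864]
```

View pics/top0.png

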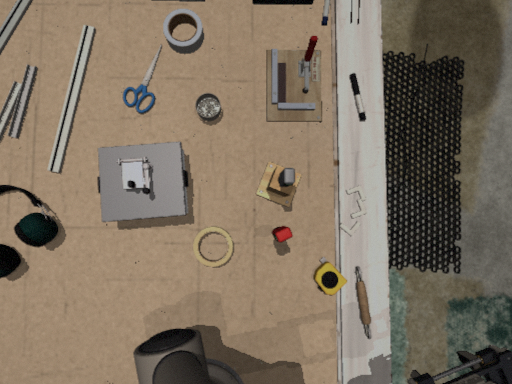

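View pics/side0.png

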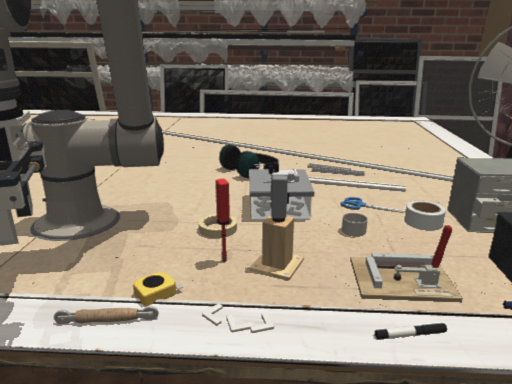

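Top view: the box with its white flap is at (143,180), the grey probe on the wooden stand at (283,178), and the masking tape at (213,247). The side view shows the grey probe at (279,195) and a red one at (223,200). Candidates for the probe: grey on the wooden stand (top 285,177) and red (283,235). The grey one on the stand fits the description. I'll confirm it in a crop.

```bash
python3 - <<'E'
from h import *
a=cv2.imread('pics/top0.png');b=cv2.imread('pics/side0.png')
f=lambda x:cv2.resize(x,None,fx=6,fy=6,interpolation=cv2.INTER_CUBIC)
g=np.hstack([a[138:228,92:194][:, :66+36],]); 
A=cv2.resize(g,None,fx=5,fy=5,interpolation=cv2.INTER_CUBIC)      # 510x450, origin 92,138
B=cv2.resize(a[155:210,250:305],None,fx=5,fy=5,interpolation=cv2.INTER_CUBIC) #275x275
pad=np.zeros((450,275,3),np.uint8); pad[:275]=B
cv2.imwrite('pics/crop1.png',np.hstack([A,pad]))
d=np.load('pics/top0.npz')['d']; P=cloud('top',d)
# lid
m=((abs(P[...,2]-88)<6)&(np.mgrid[:384,:512][1]<200)&(np.mgrid[:384,:512][1]>90)&(np.mgrid[:384,:512][0]<230)&(np.mgrid[:384,:512][0]>130)).astype(np.uint8)
m=cv2.morphologyEx(m,cv2.MORPH_OPEN,np.ones((9,9)))
pts=P[m>0][:,:2].astype(np.float32); print(len(pts),cv2.minAreaRect(pts),P[m>0][:,2].mean())
for lo,hi in((104,200),):
    q=(P[...,2]>lo)&(P[...,2]<hi); q[:, 200:]=0; q[:,:90]=0;q[235:]=0;q[:130]=0
    v,u=np.nonzero(q); print(np.c_[u,v][::8][:20].tolist(), P[q].mean(0),P[q][:,2].max())
def rect(lo,hi,u0,u1,v0,v1):
    q=np.zeros(d.shape,bool); q[v0:v1,u0:u1]=1; q&=(P[...,2]>lo)&(P[...,2]<hi)
    p=P[q]; print(lo,len(p),p.mean(0),cv2.minAreaRect(p[:,:2].astype(np.float32)))
rect(195,225,250,310,150,215)
rect(108,122,250,310,150,215)
rect(5,20,250,310,150,215)
E
```

```text
4824 ((567.16748046875, 148.14743041992188), (181.98150634765625, 206.57400512695312), 4.980223178863525) 87.66462615651703
[[143, 157], [141, 158], [122, 159], [130, 159], [138, 159], [146, 159], [125, 160], [133, 160], [141, 160], [119, 161], [127, 161], [135, 161], [145, 161], [124, 162], [132, 162], [140, 162], [125, 163], [133, 163], [141, 163], [122, 164]] [582.12886685 154.48533209 110.6747306 ] 138.88785075395347
195 205 [ 567.72955106 -195.44956816  214.71445749] ((568.1957397460938, -196.531982421875), (24.05825424194336, 33.6641960144043), 89.58316040039062)
108 272 [ 563.43081345 -190.90388257  116.08863066] ((568.6053466796875, -197.30142211914062), (54.025325775146484, 54.31063461303711), 68.4852523803711)
5 638 [ 560.93405412 -187.49383655   10.21716385] ((585.148681640625, -208.38983154296875), (142.2119903564453, 150.5344696044922), 88.11075592041016)
```

View pics/crop1.png

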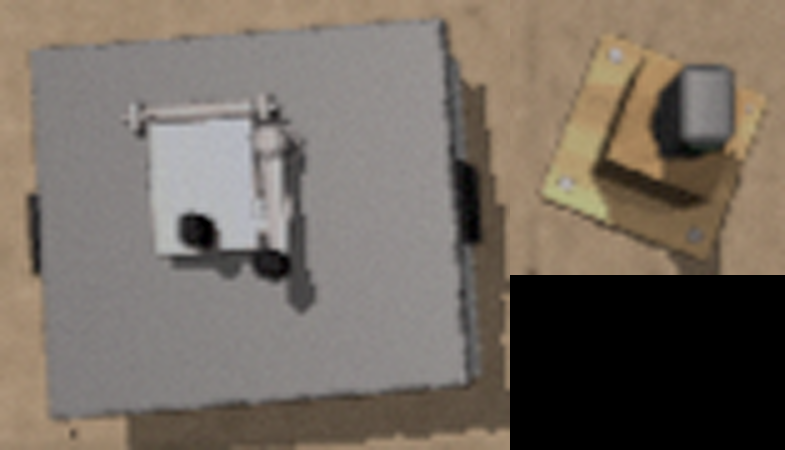

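```bash
python3 - <<'E'
from h import *
th=.087; R=np.array([[np.cos(th),-np.sin(th)],[np.sin(th),np.cos(th)]])
c=np.array([567.2,148.1]); port=c+R@[12,15]; print('port',port)
W=lambda x,y,z:np.r_[port+R@[x,y],102+z]
for n,p in dict(tabtop=W(-21,0,32),knobtop=W(-40,-34,37),hinge=W(38,0,2.5),lidc1=np.r_[c+R@[-91,-101],88],lidc2=np.r_[c+R@[91,101],88],lidc3=np.r_[c+R@[91,-101],88],lidc4=np.r_[c+R@[-91,101],88],probetop=[568.2,-196.5,217]).items():
    print(n,np.round(p,1),proj('top',p).round(1),(5*(proj('top',p)-[92,138])).round(),proj('side',p).round(1))
d=np.load('pics/top0.npz');im=d['im'];P=cloud('top',d['d'])
dark=(im.max(2)<60).astype(np.uint8); dark[:, :100]=0;dark[:,180:]=0;dark[:150]=0;dark[220:]=0
n,l,s,ce=cv2.connectedComponentsWithStats(dark)
for i in range(1,n):
    if s[i,4]>8: print(s[i],ce[i],np.median(P[l==i],0).round(1),P[l==i][:,2].max())
E
```

```text
port [577.85126027 164.08595179]
tabtop [556.9 162.3 134. ] [128.2 183.6] [181. 228.] [276.1 162.8]
knobtop [541.  126.7 139. ] [143.1 190.4] [255. 262.] [270.4 164.6]
hinge [615.7 167.4 104.5] [130.5 160.2] [193. 111.] [295.2 172. ]
lidc1 [485.3  39.6  88. ] [184.3 214.9] [462. 385.] [249.1 191.1]
lidc2 [649.1 256.6  88. ] [ 96.  147.4] [20. 47.] [304.6 168.4]
lidc3 [666.6  55.4  88. ] [179.1 140.9] [435.  15.] [314.3 190.8]
lidc4 [467.8 240.8  88. ] [100. 222.] [ 40. 420.] [248.7 168.6]
probetop [ 568.2 -196.5  217. ] [288.7 175.7] [983. 188.] [279.2 175.6]
[128 181   7   7  37] [131.35135135 183.97297297] [556.1 156.4 132. ] 136.43921727057747
[142 188   9   6  38] [145.97368421 190.21052632] [542.  121.3 135.7] 966.5588743199888
```

>>> step_arm(
  targets=[1, 0.3, -0.25, -0.8, 0, 0, 0, 1, 1, -0.82, -0.8, 0, 0, 0, 1, 1, -0.82, -0.8, 0, 0, 0, 1, 1, -0.82, -0.8, 0, 0, 0],
)

```text
time: 0.6
tool_pos: [250.7, -377.7, 332.7]
tcp_rot: [3.14, -0.0, 0.363]
contact_force: [-0.1, 0.8, -0.2]
grip_width: 91.5
finger_force: 0.0
```

>>> step_arm(
  targets=[0.6, 0.5, -0.41, 0, 0, 0, 0, 0.6, 1, -0.82, 0, 0, 0, 0, 0.6, 1, -0.82, 0, 0, 0, 0],
)

```text
time: 0.98
tool_pos: [315.3, -265.4, 331.4]
tcp_rot: [-3.141, -0.0, 0.364]
contact_force: [0.6, -0.0, 0.2]
grip_width: 66.2
finger_force: 0.0
```

>>> step_arm(
  targets=[0.6, 0.5, -0.41, 0, 0, 0, 0, 0.6, 1, -0.82, 0, 0, 0, 0, 0.6, 1, -0.82, 0, 0, 0, 0],
)

```text
time: 1.35
tool_pos: [380.2, -153.8, 331.3]
tcp_rot: [-3.141, 0.0, 0.364]
contact_force: [-0.7, 0.3, -0.0]
grip_width: 55.2
finger_force: 0.0
```

>>> step_arm(
  targets=[0.6, 0.5, -0.41, 0, 0, 0, -0.2, 0.6, 1, -0.82, 0, 0, 0, -0.4, 0.6, 1, -0.82, 0, 0, 0, -0.6, 0.6, 1, -0.82, 0, 0, 0, -0.83, 0.6, 1, -0.82, 0, 0, 0, -0.83],
)

```text
time: 1.98
tool_pos: [444.0, -45.2, 331.1]
tcp_rot: [-3.141, 0.001, 1.008]
contact_force: [0.2, 0.2, 0.1]
grip_width: 55.1
finger_force: 0.0
```

>>> step_arm(
  targets=[0.5, 0.4, -0.01, 0.2, 0, 0, -0.2, 0.4, 0.8, -0.02, 0.4, 0, 0, -0.4, 0.4, 1, -0.03, 0.6, 0, 0, -0.6, 0.4, 1, -0.03, 0.8, 0, 0, -0.83, 0.4, 1, -0.03, 0.8, 0, 0, -0.83],
)

```text
time: 2.6
tool_pos: [493.8, 41.7, 250.1]
tcp_rot: [-3.138, -0.0, 1.657]
contact_force: [0.3, -0.6, 0.1]
grip_width: 37.0
finger_force: 0.0
```

```bash
cat >> h.py <<'E'
def rel(t):
    from scipy.spatial.transform import Rotation as Ro
    o=bot.get_obs(); R=Ro.from_euler('xyz',o['tcp_rot']); p=o['tool_pos']
    print('pos',p.round(1),'yaw',o['tcp_rot'][2].round(3),'shift/100',(R.inv().apply(np.asarray(t)-p)/100).round(3))
E
python3 - <<'E'
from h import *
rel([541.5,122,200])
im,d=shot('side','side1.png')
cv2.imwrite('pics/c2.png',cv2.resize(im[90:220,190:350],None,fx=4.5,fy=4.5,interpolation=cv2.INTER_CUBIC))
E
```

```text
pos [493.8  41.7 250.1] yaw 1.657 shift/100 [0.759 0.547 0.499]
```

View pics/c2.png

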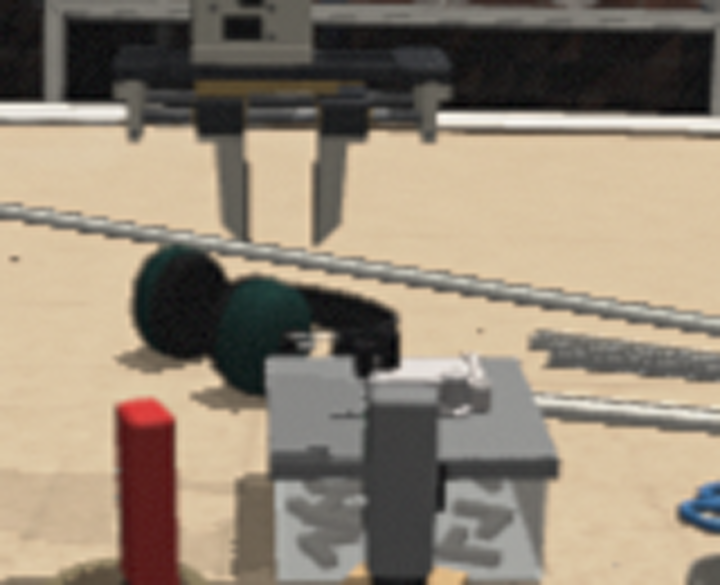

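The crop shows the open fingers above and left of the lid. The latch and knob, near (378,350) in the crop (about (274,168) in the full image), sit behind the grey probe. Moving above the knob now.

>>> step_arm(
  targets=[0.4, 0.4, 0.28, 0.2, 0, 0, 0, 0.4, 0.76, 0.55, 0.5, 0, 0, 0, 0.4, 0.76, 0.55, 0.5, 0, 0, 0, 0.4, 0.76, 0.55, 0.5, 0, 0, 0],
)

```text
time: 3.15
tool_pos: [542.5, 122.7, 202.6]
tcp_rot: [3.14, 0.001, 1.66]
contact_force: [0.3, -0.3, 0.8]
grip_width: 36.8
finger_force: 0.0
```

```bash
python3 - <<'E'
from h import *
rel([541.5,122,152])
for n in('top','side'):
    im,d=shot(n,n+'2.png')
a=cv2.imread('pics/top2.png');b=cv2.imread('pics/side2.png')
f=lambda x,s:cv2.resize(x,None,fx=s,fy=s,interpolation=cv2.INTER_CUBIC)
cv2.imwrite('pics/c3.png',np.hstack([f(a[145:215,105:175],5.5),f(b[115:185,240:310],5.5)]))
for w in([541.5,122,139],[541.5,122,175]): print(proj('top',w),proj('side',w))
E
```

```text
pos [542.5 122.7 202.6] yaw 1.66 shift/100 [-0.006 -0.011  0.506]
[145.1578745  190.19889529] [270.56046852 165.11771098]
[140.90453708 189.09097745] [270.76071247 153.18474365]
```

View pics/c3.png

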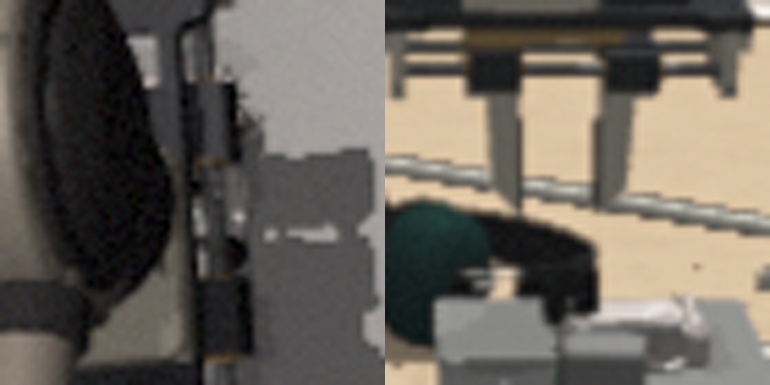

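The crop shows the two fingertips straddling the knob in the side view: tip midpoint at (271,152), knob at about (272,170). Descending and gripping.

>>> step_arm(
  targets=[0.4, 0, 0, 0.25, 0, 0, 0, 0.4, 0, 0, 0.45, 0, 0, 0, 0.4, 0, 0, 0.53, 0, 0, 0, 0.4, 0, 0, 0.53, 0, 0, 0, 0.05, 0, 0, 0.53, 0, 0, 0, 0.05, 0, 0, 0.53, 0, 0, 0, 0.05, 0, 0, 0.53, 0, 0, 0, 0.05, 0, 0, 0.53, 0, 0, 0],
)

```text
time: 4.25
tool_pos: [542.0, 123.6, 149.1]
tcp_rot: [3.141, 0.0, 1.664]
contact_force: [-1.7, -0.8, 2.5]
grip_width: 13.5
finger_force: 30.0
```

>>> step_arm(
  targets=[0.05, -0.09, 0.007, 0, 0, 0, 0, 0.05, -0.177, 0.027, 0, 0, 0, 0, 0.05, -0.26, 0.06, 0, 0, 0, 0, 0.05, -0.339, 0.105, 0, 0, 0, 0, 0.05, -0.41, 0.16, 0, 0, 0, 0, 0.05, -0.47, 0.227, 0, 0, 0, 0, 0.05, -0.52, 0.3, 0, 0, 0, 0, 0.05, -0.559, 0.383, 0, 0, 0, 0, 0.05, -0.585, 0.47, 0, 0, 0, 0, 0.05, -0.585, 0.47, 0, 0, 0, 0],
)

```text
time: 5.5
tool_pos: [594.0, 66.9, 148.4]
tcp_rot: [-3.139, 0.003, 1.663]
contact_force: [-3.7, -6.1, 3.4]
grip_width: 13.5
finger_force: 30.0
```

>>> step_arm(
  targets=[0.4, 0, 0, 0, 0, 0, 0, 0.4, 0, 0, 0, 0, 0, 0, 0.4, 0, 0, -0.3, 0, 0, 0, 0.4, 0, 0, -0.65, 0, 0, 0.2, 0.4, 0, 0, -0.65, 0, 0, 0.4, 0.4, 0, 0, -0.65, 0, 0, 0.6, 0.4, 0, 0, -0.65, 0, 0, 0.8, 0.4, 0, 0, -0.65, 0, 0, 1, 0.4, 0, 0, -0.65, 0, 0, 1],
)

```text
time: 6.62
tool_pos: [594.3, 69.7, 213.5]
tcp_rot: [3.141, -0.0, 0.88]
contact_force: [0.3, 0.2, -0.3]
grip_width: 37.1
finger_force: 0.0
```

>>> step_arm(
  targets=[0.4, 0, 0, 0, 0, 0, 0.2, 0.4, 0, 0, 0, 0, 0, 0.4, 0.4, 0, 0, 0, 0, 0, 0.6, 0.4, 0, 0, 0, 0, 0, 0.8, 0.4, 0, 0, 0, 0, 0, 1, 0.4, 0, 0, 0, 0, 0, 1],
)

```text
time: 7.38
tool_pos: [594.3, 69.7, 213.6]
tcp_rot: [3.141, -0.0, 0.097]
contact_force: [-0.3, 0.4, -0.1]
grip_width: 36.4
finger_force: 0.0
```

```bash
python3 - <<'E'
from h import *
rel([557,157.4,200])
im,d=shot('top','top3.png'); im2,d2=shot('side','side3.png')
f=lambda x,s:cv2.resize(x,None,fx=s,fy=s,interpolation=cv2.INTER_CUBIC)
cv2.imwrite('pics/c4.png',np.hstack([f(im[145:215,95:195],3.8),f(im2[115:185,240:340],3.8)]))
E
```

```text
pos [594.3  69.7 213.6] yaw 0.097 shift/100 [-0.286 -0.909  0.136]
```

View pics/c4.png

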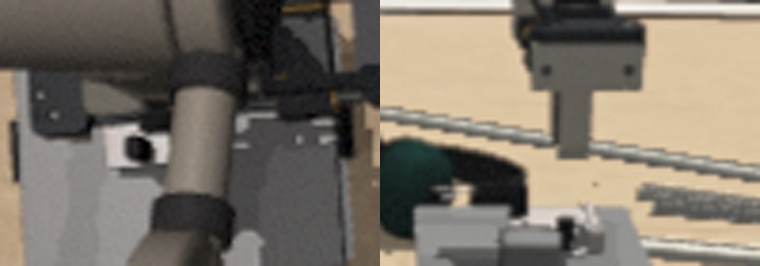

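The lever is swung aside: its knob is now at about (289,176) in the side view. The tab is still at (131,184) in the top view, so I'm going to the tab next.

>>> step_arm(
  targets=[0.4, -0.1, -0.4, 0, 0, 0, 0, 0.4, -0.29, -0.91, 0.1, 0, 0, 0, 0.4, -0.29, -0.91, 0.25, 0, 0, 0, 0.4, -0.29, -0.91, 0.25, 0, 0, 0],
)

```text
time: 7.98
tool_pos: [556.4, 157.3, 187.5]
tcp_rot: [3.141, 0.002, 0.096]
contact_force: [0.6, -0.8, 1.0]
grip_width: 36.6
finger_force: 0.0
```

```bash
python3 - <<'E'
from h import *
rel([557,157.4,142])
E
```

```text
pos [556.4 157.3 187.5] yaw 0.096 shift/100 [ 0.007 -0.001  0.455]
```

>>> step_arm(
  targets=[0.4, 0, 0, 0.25, 0, 0, 0, 0.4, 0, 0, 0.4, 0, 0, 0, 0.4, 0, 0, 0.45, 0, 0, 0, 0.4, 0, 0, 0.45, 0, 0, 0, 0.05, 0, 0, 0.45, 0, 0, 0, 0.05, 0, 0, 0.45, 0, 0, 0, 0.05, 0, 0, 0.45, 0, 0, 0, 0.05, 0, 0, 0.45, 0, 0, 0],
)

```text
time: 8.98
tool_pos: [556.8, 160.4, 144.2]
tcp_rot: [-3.137, -0.001, 0.093]
contact_force: [-1.7, 11.9, -0.0]
grip_width: 9.4
finger_force: 30.0
```

>>> step_arm(
  targets=[0.05, 0.02, -0.03, -0.07, 0, 0, 0, 0.05, 0.058, -0.03, -0.141, 0, 0, 0, 0.05, 0.1, -0.03, -0.205, 0, 0, 0, 0.05, 0.149, -0.03, -0.263, 0, 0, 0, 0.05, 0.205, -0.03, -0.315, 0, 0, 0, 0.05, 0.267, -0.03, -0.359, 0, 0, 0, 0.05, 0.267, -0.03, -0.359, 0, 0, 0],
)

```text
time: 9.85
tool_pos: [583.5, 163.2, 179.9]
tcp_rot: [-3.141, -0.0, 0.093]
contact_force: [0.3, 3.5, -4.9]
grip_width: 9.6
finger_force: 30.0
```

>>> step_arm(
  targets=[0.05, 0.07, 0, -0.035, 0, 0, 0, 0.05, 0.139, 0, -0.064, 0, 0, 0, 0.05, 0.214, 0, -0.08, 0, 0, 0, 0.05, 0.289, 0, -0.091, 0, 0, 0, 0.05, 0.365, 0, -0.09, 0, 0, 0, 0.05, 0.441, 0, -0.081, 0, 0, 0, 0.05, 0.515, 0, -0.06, 0, 0, 0, 0.05, 0.585, 0, -0.033, 0, 0, 0, 0.05, 0.61, 0, -0.02, 0, 0, 0, 0.05, 0.61, 0, -0.02, 0, 0, 0],
)

```text
time: 11.1
tool_pos: [645.9, 168.7, 182.7]
tcp_rot: [3.141, -0.005, 0.093]
contact_force: [-0.8, 0.6, 4.1]
grip_width: 10.1
finger_force: 30.0
```

>>> step_arm(
  targets=[0.3, 0, 0, 0, 0, 0, 0, 0.3, 0, 0, 0, 0, 0, 0, 0.3, 0, 0, 0, 0, 0, 0, 0.3, 0.01, 0, -0.3, 0, 0, 0, 0.4, 0.01, 0, -0.7, 0, 0, 0, 0.5, 0.01, 0, -1, 0, 0, 0, 0.5, 0.01, 0, -1, 0, 0, 0],
)

```text
time: 11.98
tool_pos: [646.0, 168.9, 284.5]
tcp_rot: [-3.142, -0.006, 0.093]
contact_force: [0.9, 0.3, -0.9]
grip_width: 45.4
finger_force: 0.0
```

>>> step_arm(
  targets=[0.6, -0.1, 0.4, -0.1, 0, 0, 0, 0.6, -0.2, 0.8, -0.2, 0, 0, 0, 0.6, -0.2, 1, -0.2, 0, 0, 0, 0.6, -0.2, 1, -0.2, 0, 0, 0],
)

```text
time: 12.48
tool_pos: [634.3, 66.4, 300.3]
tcp_rot: [-3.141, 0.002, 0.091]
contact_force: [0.6, 0.5, 0.2]
grip_width: 55.2
finger_force: 0.0
```

>>> step_arm(
  targets=[0.6, -0.1, 0.4, 0, 0, 0, 0, 0.6, -0.2, 0.8, 0, 0, 0, 0, 0.6, -0.2, 1, 0, 0, 0, 0, 0.6, -0.2, 1, 0, 0, 0, 0],
)

```text
time: 12.98
tool_pos: [624.0, -34.0, 300.8]
tcp_rot: [-3.141, 0.001, 0.092]
contact_force: [-0.1, 0.5, 0.2]
grip_width: 54.9
finger_force: 0.0
```

>>> step_arm(
  targets=[0.6, -0.1, 0.4, 0, 0, 0, 0.06, 0.6, -0.3, 0.8, 0, 0, 0, 0.11, 0.6, -0.3, 1, 0, 0, 0, 0.11, 0.6, -0.3, 1, 0, 0, 0, 0.11],
)

```text
time: 13.48
tool_pos: [603.7, -136.1, 301.3]
tcp_rot: [-3.141, -0.0, 0.006]
contact_force: [-0.3, -0.3, -0.5]
grip_width: 55.3
finger_force: 0.0
```

```bash
python3 - <<'E'
from h import *
rel([568.2,-196,282])
im,d=shot('top','top4.png'); im2,d2=shot('side','side4.png')
f=lambda x,s:cv2.resize(x,None,fx=s,fy=s,interpolation=cv2.INTER_CUBIC)
cv2.imwrite('pics/c5.png',np.hstack([f(im[140:210,105:165],6.5),f(im2[130:200,235:295],6.5)]))
P=cloud('top',d)
d0=np.load('pics/top0.npz');P0=cloud('top',d0['d']);i0=d0['im']
K=np.zeros((384,512),bool);K[150:215,255:310]=1
q=K&(P0[...,2]>195)&(P0[...,2]<225); v,u=np.nonzero(q); r=cv2.minAreaRect(np.c_[u,v].astype(np.float32)); print(r)
print(ray('top',*r[0],216), P0[q][:,2].mean())
E
```

```text
pos [ 603.7 -136.1  301.3] yaw 0.006 shift/100 [-0.359  0.597  0.192]
((288.0, 176.0), (16.0, 12.0), 90.0)
[ 567.64449343 -195.18676912  216.        ] 214.71445749118305
```

View pics/c5.png

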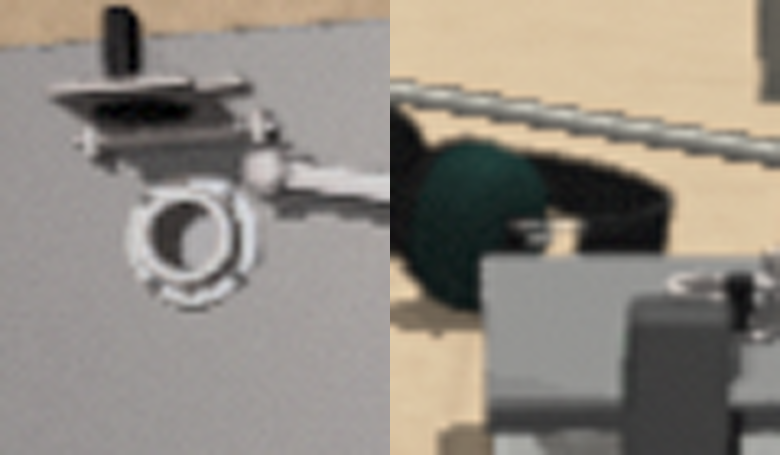

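The sleeve is open, with its bore centre at about (190,236) in the crop, or (134,176) in the top image. The flap is folded back and the lever is aside. Fitting the rim next.

```bash
python3 - <<'E'
from h import *
D=np.load('pics/top4.npz');im=D['im'];P=cloud('top',D['d'])
s=8;c=cv2.resize(im[165:188,122:148],None,fx=s,fy=s,interpolation=cv2.INTER_CUBIC);g=cv2.cvtColor(c,cv2.COLOR_BGR2GRAY)
K,T=cam('top')
for u,v in((133.8,175.9),): print(ray('top',u,v,102),ray('top',u,v,104.5))
S=P[165:188,122:148]; z=S[...,2]; q=abs(z-102)<5; p=S[q]
print(q.sum(),p[:,:2].min(0),p[:,:2].max(0),p.mean(0)); (print(cv2.minEnclosingCircle(p[:,:2].astype(np.float32))))
# intensity of concentric rings: best centre of bright tube ring r 13..18 at z=102 vs bore/outside
G=cv2.cvtColor(im,cv2.COLOR_BGR2GRAY).astype(np.float32); a=np.linspace(0,2*np.pi,72,endpoint=False)
def ring(x,y,r):
    w=[proj('top',[x+r*np.cos(t),y+r*np.sin(t),102]) for t in a]; m=np.float32(w)
    return cv2.remap(G,m[:,0].reshape(1,-1),m[:,1].reshape(1,-1),cv2.INTER_LINEAR)[0]
from scipy.optimize import minimize
f=lambda q:-ring(q[0],q[1],15.5).mean()
best=min(((f((x,y)),x,y) for x in np.arange(570,587,1.) for y in np.arange(152,170,1.)));print(best)
print(ring(best[1],best[2],15.5).round()[::6])
np.set_printoptions(linewidth=250); print(G[166:188,124:146].astype(int)); print(z[1:,2:24].round().astype(int))
E
```

```text
[578.12165294 159.36189556 102.        ] [577.85715293 158.63666099 104.5       ]
89 [560.90363516 144.56555736] [595.28760308 178.28230954] [578.08334403 161.56386394 101.11306305]
((578.0833129882812, 162.009521484375), 17.626771926879883)Traceback (most recent call last):
  File "<stdin>", line 15, in <module>
  File "<stdin>", line 15, in <genexpr>
  File "<stdin>", line 14, in <lambda>
  File "<stdin>", line 11, in ring
  File "h.py", line 17, in proj
    K,T=cam(n); q=K@(T[:3,:3]@np.asarray(p,float)+T[:3,3]); return q[:2]/q[2]
        ~~~^^^
  File "h.py", line 8, in cam
    c=bot.camera_info(n); K=np.array([[c['fx'],0,c['cx']],[0,c['fy'],c['cy']],[0,0,1.]]); return K,np.array(c['camera_from_world'])
ValueError: time passes only in moves, steps and waits
```

>>> step_arm(
  targets=[0.6, -0.2, 0.3, 0, 0, 0, 0, 0.6, -0.36, 0.59, 0, 0, 0, 0, 0.6, -0.36, 0.59, 0.2, 0, 0, 0, 0.6, -0.36, 0.59, 0.2, 0, 0, 0],
)

```text
time: 14.08
tool_pos: [567.2, -194.1, 280.3]
tcp_rot: [-3.14, 0.003, 0.008]
contact_force: [0.0, -0.0, 0.1]
grip_width: 54.9
finger_force: 0.0
```

>>> step_arm(
  targets=[0.6, 0.008, 0.02, 0.2, 0, 0, -0.01, 0.6, 0.008, 0.02, 0.4, 0, 0, -0.01, 0.6, 0.008, 0.02, 0.6, 0, 0, -0.01, 0.6, 0.008, 0.02, 0.75, 0, 0, -0.01, 0.6, 0.008, 0.02, 0.85, 0, 0, -0.01, 0.6, 0.008, 0.02, 0.92, 0, 0, -0.01, 0.6, 0.008, 0.02, 0.92, 0, 0, -0.01],
)

```text
time: 14.95
tool_pos: [568.2, -197.5, 189.5]
tcp_rot: [-3.141, 0.0, 0.014]
contact_force: [-0.4, 0.2, 0.0]
grip_width: 55.0
finger_force: 0.0
```

```bash
python3 - <<'E'
from h import *
rel([568,-196,188])
im,d=shot('side','side5.png')
cv2.imwrite('pics/c6.png',cv2.resize(im[110:290,210:350],None,fx=3.3,fy=3.3,interpolation=cv2.INTER_CUBIC))
E
```

```text
pos [ 568.2 -197.5  189.5] yaw 0.014 shift/100 [-0.002 -0.015  0.015]
```

View pics/c6.png

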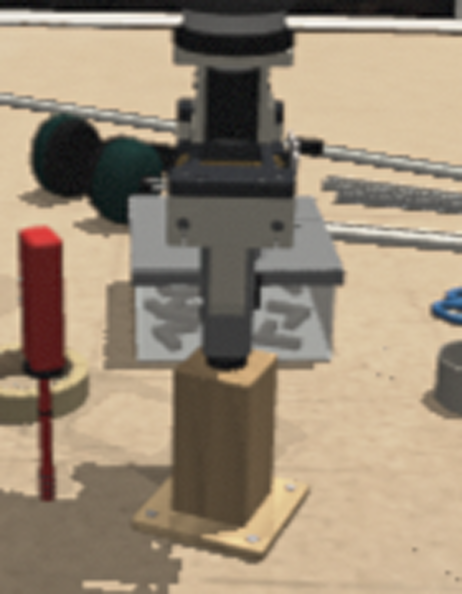

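The crop shows the fingers (centre column 228) straddling the grey handle and collar (column 227), so they're aligned along x. Gripping.

>>> step_arm(
  targets=[0.5, 0, -0.01, 0, 0, 0, 0, 0.2, 0, -0.01, 0, 0, 0, 0, 0.1, 0, -0.01, 0, 0, 0, 0, 0.1, 0, -0.01, 0, 0, 0, 0, 0.1, 0, -0.01, 0, 0, 0, 0, 0.1, 0, -0.01, 0, 0, 0, 0, 0.1, 0, -0.01, 0, 0, 0, 0],
)

```text
time: 15.88
tool_pos: [568.2, -196.7, 189.8]
tcp_rot: [3.141, -0.0, 0.014]
contact_force: [-0.7, 0.4, 2.0]
grip_width: 24.0
finger_force: 29.9
```

>>> step_arm(
  targets=[0.1, 0, 0, -0.05, 0, 0, 0, 0.1, 0, 0, -0.15, 0, 0, 0, 0.1, 0, 0, -0.3, 0, 0, 0, 0.1, 0, 0, -0.45, 0, 0, 0, 0.1, 0, 0, -0.6, 0, 0, 0, 0.1, 0, 0, -0.8, 0, 0, 0, 0.1, 0, 0, -1, 0, 0, 0, 0.1, 0, 0, -1, 0, 0, 0],
)

```text
time: 16.88
tool_pos: [568.9, -196.9, 291.9]
tcp_rot: [3.14, -0.004, 0.014]
contact_force: [0.1, -0.3, -1.6]
grip_width: 23.9
finger_force: 29.9
```

>>> step_arm(
  targets=[0.1, 0, 0, -0.2, 0, 0, 0, 0.1, 0, 0, -0.4, 0, 0, 0, 0.1, 0, 0, -0.55, 0, 0, 0, 0.1, 0, 0, -0.55, 0, 0, 0, 0.1, 0, 0, -0.55, 0, 0, 0],
)

```text
time: 17.5
tool_pos: [567.9, -196.5, 343.5]
tcp_rot: [-3.141, 0.002, 0.014]
contact_force: [0.6, -0.4, -1.2]
grip_width: 24.1
finger_force: 29.9
```

```bash
python3 - <<'E'
from h import *
rel([578.3,162.2,345]); print(bot.get_obs()['finger_force'])
im,d=shot('side','side6.png'); 
cv2.imwrite('pics/c7.png',cv2.resize(im[90:260,220:340],None,fx=3.5,fy=3.5,interpolation=cv2.INTER_CUBIC))
P=cloud('side',d)
q=(abs(P[...,0]-568)<40)&(abs(P[...,1]+196)<30)
for lo,hi in((165,195),(200,255),(255,262),(266,300)):
    m=q&(P[...,2]>lo)&(P[...,2]<hi); p=P[m]; print(lo,m.sum(),p.mean(0).round(1),p[:,0].min().round(1),p[:,0].max().round(1)) if m.sum() else 0
E
```

```text
pos [ 567.9 -196.5  343.5] yaw 0.014 shift/100 [ 0.155 -3.585 -0.012]
29.919176995754242
165 63 [ 567.5 -200.7  182.9] 562.1 573.2
200 122 [ 567.5 -200.1  228.8] 562.9 572.3
255 13 [ 566.8 -199.8  258.5] 562.7 571.1
266 229 [ 567.9 -208.1  285.5] 551.9 584.6
```

View pics/c7.png

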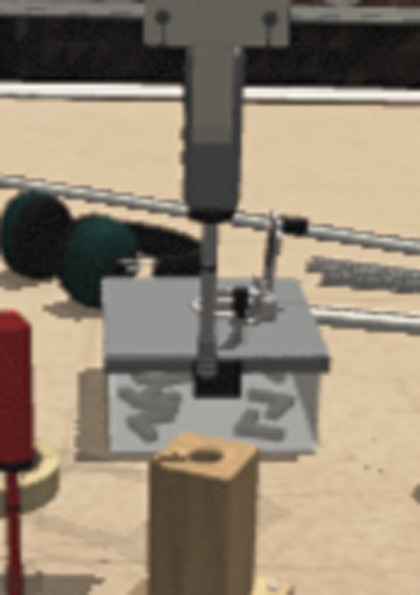

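The probe hangs upright in the fingers, with the stem at column 208 of the crop both high and low. The ring mark is at crop row 268, and the flap in the background is past upright. Carrying it over.

>>> step_arm(
  targets=[0.1, 0.01, -0.1, 0, 0, 0, 0, 0.1, 0.01, -0.3, 0, 0, 0, 0, 0.1, 0.02, -0.5, 0, 0, 0, 0, 0.1, 0.03, -0.75, 0, 0, 0, 0, 0.1, 0.04, -1, 0, 0, 0, 0],
)

```text
time: 18.18
tool_pos: [570.7, -94.3, 344.8]
tcp_rot: [-3.142, -0.0, 0.015]
contact_force: [1.3, -0.1, -1.3]
grip_width: 23.7
finger_force: 29.9
```

>>> step_arm(
  targets=[0.1, 0.01, -0.25, 0, 0, 0, 0, 0.1, 0.01, -0.5, 0, 0, 0, 0, 0.1, 0.02, -0.7, 0, 0, 0, 0, 0.1, 0.03, -0.9, 0, 0, 0, 0, 0.1, 0.04, -1, 0, 0, 0, 0],
)

```text
time: 18.8
tool_pos: [573.4, 4.9, 344.6]
tcp_rot: [3.142, -0.0, 0.015]
contact_force: [0.4, 1.1, -1.1]
grip_width: 23.8
finger_force: 29.9
```

>>> step_arm(
  targets=[0.1, 0.01, -0.2, 0, 0, 0, 0, 0.1, 0.01, -0.4, 0, 0, 0, 0, 0.1, 0.02, -0.6, 0, 0, 0, 0, 0.1, 0.03, -0.8, 0, 0, 0, 0, 0.1, 0.04, -1, 0, 0, 0, 0, 0.1, 0.04, -1, 0, 0, 0, 0],
)

```text
time: 19.55
tool_pos: [575.9, 105.2, 344.5]
tcp_rot: [-3.142, 0.0, 0.016]
contact_force: [-0.2, -0.4, -2.0]
grip_width: 24.0
finger_force: 29.9
```

>>> step_arm(
  targets=[0.1, 0.01, -0.15, 0, 0, 0, 0, 0.1, 0.02, -0.3, 0, 0, 0, 0, 0.1, 0.03, -0.45, 0, 0, 0, 0, 0.1, 0.03, -0.55, 0, 0, 0, 0, 0.1, 0.03, -0.58, 0, 0, 0, 0, 0.1, 0.03, -0.58, 0, 0, 0, 0, 0.1, 0.03, -0.58, 0, 0, 0, 0],
)

```text
time: 20.42
tool_pos: [578.2, 161.1, 344.6]
tcp_rot: [3.141, -0.0, 0.014]
contact_force: [-0.9, -0.2, -1.0]
grip_width: 23.7
finger_force: 29.9
```

```bash
python3 - <<'E'
from h import *
rel([578.5,162.2,313]); print(bot.get_obs()['finger_force'])
im,d=shot('side','side7.png'); im2,d2=shot('top','top7.png')
f=lambda x,s:cv2.resize(x,None,fx=s,fy=s,interpolation=cv2.INTER_CUBIC)
cv2.imwrite('pics/c8.png',np.hstack([f(im[100:200,245:315],5.6),f(im2[130:230,100:170],5.6)]))
P=cloud('side',d)
q=(abs(P[...,0]-578)<40)&(abs(P[...,1]-160)<20)
for lo,hi in((172,195),(200,255),(266,300)):
    m=q&(P[...,2]>lo)&(P[...,2]<hi); p=P[m]; print(lo,m.sum(),p.mean(0).round(1),p[:,0].min().round(1),p[:,0].max().round(1)) if m.sum() else 0
for w in([578.5,162.2,102],[578.5,162.2,170],[578.5,162.2,240]):print(proj('side',w))
E
```

```text
pos [578.2 161.1 344.6] yaw 0.014 shift/100 [ 0.003 -0.011  0.316]
29.9191877245903
172 31 [578.  156.3 183.8] 573.2 582.6
200 62 [577.9 156.7 225.9] 572.7 581.8
266 116 [577.8 149.8 285.5] 562.0 593.7
[282.96057149 173.05135196]
[283.57921171 151.36864546]
[284.24288207 128.1076787 ]
```

View pics/c8.png

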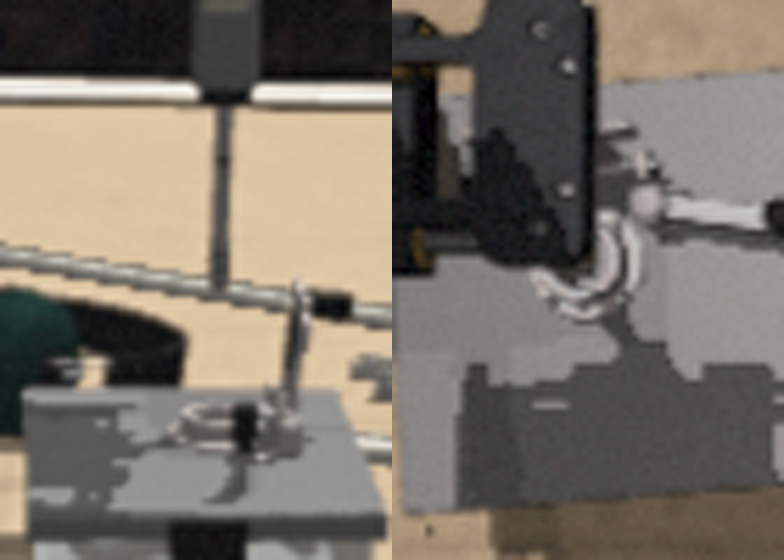

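The crop shows the stem hanging plumb at crop column 222, above the sleeve at about columns 168–270. The flap behind it is open. Checking the sleeve axis in the side depth before descending.

```bash
python3 - <<'E'
from h import *
P=cloud('side',np.load('pics/side7.npz')['d']); im=np.load('pics/side7.npz')['im']
q=(abs(P[...,0]-578)<28)&(abs(P[...,1]-162)<28)&(P[...,2]>91)&(P[...,2]<108)
v,u=np.nonzero(q)
for r in np.unique(v): 
    k=v==r; p=P[r,u[k]]; print(r,u[k].min(),u[k].max(),p[0].round(1),p[-1].round(1))
np.set_printoptions(linewidth=250)
print(cv2.cvtColor(im,cv2.COLOR_BGR2GRAY)[168:184,270:302])
E
```

```text
172 279 285 [566.4 170.6 102.3] [584.7 171.9 102.3]
173 277 285 [560.4 167.4  99.9] [584.8 173.1  98.7]
174 277 285 [560.5 156.8 100.3] [584.9 171.4  96. ]
175 277 285 [560.6 155.8  97.5] [584.7 146.2 101.4]
176 278 285 [563.7 150.4  96.2] [584.7 145.4  98.5]
177 277 285 [560.8 152.1  92.4] [584.9 146.7  94.9]
178 277 285 [560.9 146.5  91.1] [584.9 145.2  92.2]
179 282 285 [576.  137.4  91.6] [584.9 139.6  91. ]
[[ 41  39  36  35  41  34  49 121 184 202 202 203 203 203 203 205 203 202 200 199 198 198 177 192 180 120  82  94 153 192 201 199]
 [109 105 101 102 101 100 102 133 159 164 164 163 163 165 164 165 164 165 165 164 164 161 130 129 129 101  83  91 141 167 171 171]
 [144 136 131 132 132 132 131 137 137 139 138 139 139 139 139 140 140 139 139 139 140 138 111  94 106 125 102  90 135 149 151 152]
 [150 141 137 136 136 136 136 136 136 138 139 138 146 140 137 137 134 122 117 117 125 136 115  90 105 118  96  94 127 144 148 148]
 [138 137 135 136 135 137 136 139 161 172 167 156 140 129 131 144 111  73  65  66  84 153 160 119 107 120 105  99 126 147 148 147]
 [136 137 135 135 135 135 137
[... 712 characters left out ...]
 72  77  79  80  88  89  89  94 105 113 137]
 [104 100  96  85  79  80  92 108 112 120 141 165 173 173 174 174 125  60  22  30  78  82  77  78  80  87  89  90  97 128 141 145]
 [ 94 117 126 128 126 126 127 129 130 126 113 111 118 121 124 128 103  60  36  34  69  93  92  96  89  86  87  86  99 135 149 150]
 [126 143 148 146 141 137 137 137 136 135 129 127 127 128 126 104  80  71  70  73 107 167 139 101  87  84  85  85 115 142 148 150]
 [147 148 149 149 148 146 147 148 146 146 145 147 146 147 145 113  87  84  79  82  91 120 107  96 125 137 139 140 144 147 149 150]
 [149 149 149 149 147 149 149 148 149 149 149 150 149 150 151 141 109  88  83 116 127 137 139 138 146 150 149 149 149 149 149 148]]
```

>>> step_arm(
  targets=[0.1, 0.003, -0.01, 0.15, 0, 0, 0, 0.1, 0.003, -0.01, 0.3, 0, 0, 0, 0.1, 0.003, -0.01, 0.42, 0, 0, 0, 0.1, 0.003, -0.01, 0.5, 0, 0, 0, 0.1, 0.003, -0.01, 0.5, 0, 0, 0],
)

```text
time: 21.15
tool_pos: [578.2, 162.5, 293.8]
tcp_rot: [3.141, 0.001, 0.014]
contact_force: [1.1, -1.1, -0.9]
grip_width: 23.8
finger_force: 29.9
```

The side-view left rim edge puts the sleeve axis at x≈578. With y≈162 from the top view and the tab contact, that matches the TCP, so I'm descending slowly.

>>> step_arm(
  targets=[0.1, 0, 0.003, 0.06, 0, 0, 0, 0.1, 0, 0.003, 0.12, 0, 0, 0, 0.1, 0, 0.003, 0.2, 0, 0, 0, 0.1, 0, 0.003, 0.28, 0, 0, 0, 0.1, 0, 0.003, 0.36, 0, 0, 0, 0.1, 0, 0.003, 0.44, 0, 0, 0, 0.1, 0, 0.003, 0.52, 0, 0, 0, 0.1, 0, 0.003, 0.6, 0, 0, 0, 0.1, 0, 0.003, 0.65, 0, 0, 0, 0.1, 0, 0.003, 0.65, 0, 0, 0],
)

```text
time: 22.4
tool_pos: [578.3, 162.2, 229.2]
tcp_rot: [3.141, 0.001, 0.014]
contact_force: [0.1, 0.1, -1.4]
grip_width: 23.6
finger_force: 29.9
```

```bash
python3 - <<'E'
from h import *
rel([578.2,162.2,205.8])
im,d=shot('side','side8.png'); im2,d2=shot('top','top8.png')
f=lambda x,s:cv2.resize(x,None,fx=s,fy=s,interpolation=cv2.INTER_CUBIC)
cv2.imwrite('pics/c9.png',np.hstack([f(im[125:195,255:315],6.5),f(im2[140:210,105:165],6.5)]))
P=cloud('side',d); G=cv2.cvtColor(im,cv2.COLOR_BGR2GRAY)
K=[round(x) for x in proj('side',[578,157,128])]; print(K)
for r in range(148,180): print(r,G[r,279:289].tolist(),P[r,K[0]].round(1))
E
```

```text
pos [578.3 162.2 229.2] yaw 0.014 shift/100 [-0.001  0.     0.234]
[283, 165]
148 [78, 59, 61, 62, 61, 59, 61, 61, 59, 63] [576.4 149.2 183.8]
149 [71, 57, 59, 61, 59, 61, 62, 60, 60, 61] [576.5 149.5 180.7]
150 [70, 60, 60, 60, 61, 58, 60, 61, 61, 62] [576.6 151.6 177.1]
151 [61, 58, 62, 61, 60, 60, 60, 60, 59, 63] [576.7 151.2 174.1]
152 [56, 59, 61, 60, 59, 63, 60, 61, 58, 66] [576.8 149.5 171.6]
153 [67, 59, 60, 62, 61, 61, 61, 59, 60, 67] [576.9 153.5 167.4]
154 [94, 57, 57, 55, 53, 52, 58, 59, 54, 64] [576.9 151.2 165. ]
155 [122, 43, 34, 34, 34, 33, 37, 30, 40, 100] [577.  148.3 162.8]
156 [129, 49, 23, 24, 18, 20, 18, 21, 52, 136] [577.1 149.2 159.5]
157 [164, 116, 88, 54, 32, 31, 51, 76, 109, 173] [577.2 148.8 156.5]
158 [194, 189, 184, 125, 75, 79, 136, 175, 185, 194] [577.3 158.  150.7]
159 [193, 202, 201, 136, 80, 83, 151, 191, 199, 197] [577.4 154.8 148.6]
160 [186, 202, 193, 131, 78, 84, 151, 194, 200, 200] [577.5 156.  145.1]
161 [185, 203, 183, 119, 76, 83, 151, 193, 201, 201] [577.6 156.2 141.9]
162 [190, 202, 180, 119, 76, 83, 151, 194, 202, 203] [577.7 162.  137. ]
[... 508 characters left out ...]
]
170 [140, 138, 117, 88, 79, 91, 128, 140, 140, 139] [578.3 156.1 113.7]
171 [125, 136, 116, 88, 77, 95, 129, 135, 122, 118] [578.4 158.6 109.7]
172 [123, 152, 130, 90, 76, 95, 138, 110, 71, 66] [578.5 161.  105.8]
173 [101, 112, 99, 79, 77, 85, 102, 69, 33, 32] [578.6 157.6 103.7]
174 [105, 102, 89, 81, 88, 98, 99, 62, 22, 19] [578.7 160.3  99.6]
175 [91, 100, 106, 117, 155, 170, 168, 106, 35, 17] [578.7 149.9 100. ]
176 [86, 93, 97, 101, 116, 121, 115, 72, 30, 20] [578.8 146.9  97.8]
177 [85, 89, 90, 91, 92, 91, 82, 50, 22, 15] [578.9 146.9  94.6]
178 [92, 101, 103, 104, 104, 107, 104, 70, 28, 19] [578.9 145.   92.1]
179 [117, 145, 166, 178, 186, 189, 188, 137, 65, 21] [579.  140.2  90.6]
```

View pics/c9.png

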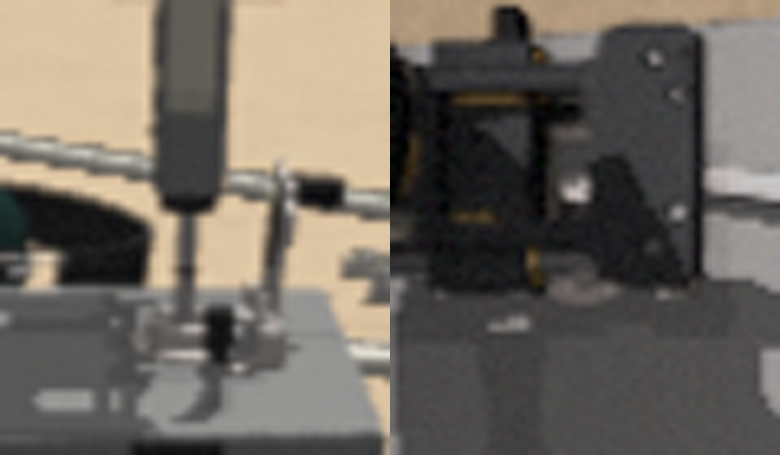

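The crop shows the stem inside the sleeve with no contact force. The ring is at side row 166.3, so z≈125, as predicted. Lowering the last 23 mm.

>>> step_arm(
  targets=[0.1, 0, 0, 0.05, 0, 0, 0, 0.1, 0, 0, 0.1, 0, 0, 0, 0.1, 0, 0, 0.15, 0, 0, 0, 0.1, 0, 0, 0.2, 0, 0, 0, 0.1, 0, 0, 0.232, 0, 0, 0, 0.1, 0, 0, 0.232, 0, 0, 0, 0.1, 0, 0, 0.232, 0, 0, 0, 0.1, 0, 0, 0.232, 0, 0, 0],
)

```text
time: 23.5
tool_pos: [578.5, 162.3, 206.6]
tcp_rot: [3.142, -0.0, 0.014]
contact_force: [-0.0, 1.0, -1.4]
grip_width: 23.9
finger_force: 29.9
```

```bash
python3 - <<'E'
from h import *
rel([578.2,162.2,205.8])
im,d=shot('side','side9.png'); P=cloud('side',d); G=cv2.cvtColor(im,cv2.COLOR_BGR2GRAY)
print(proj('side',[578.2,157.2,102]))
for r in range(164,178): print(r,G[r,279:289].tolist(),P[r,283].round(1))
E
```

```text
pos [578.5 162.3 206.6] yaw 0.014 shift/100 [-0.003  0.001  0.008]
[282.85725122 173.57775459]
164 [165, 111, 68, 42, 25, 26, 49, 67, 106, 174] [577.8 148.8 134.9]
165 [198, 188, 164, 104, 61, 68, 136, 174, 186, 197] [577.9 159.1 128.5]
166 [202, 201, 180, 118, 76, 84, 152, 195, 203, 201] [578.  160.9 124.8]
167 [205, 204, 182, 120, 79, 84, 156, 196, 204, 201] [578.1 156.6 123.1]
168 [204, 205, 181, 119, 77, 89, 175, 203, 202, 200] [578.2 157.9 119.5]
169 [164, 165, 151, 104, 77, 85, 146, 165, 164, 163] [578.2 155.9 117. ]
170 [127, 137, 126, 94, 76, 81, 125, 140, 140, 140] [578.3 158.5 112.9]
171 [91, 97, 111, 93, 77, 82, 125, 134, 123, 116] [578.4 156.9 110.3]
172 [109, 104, 101, 83, 76, 85, 137, 109, 73, 65] [578.5 156.  107.4]
173 [100, 93, 76, 57, 53, 56, 93, 70, 34, 34] [578.5 152.  105.6]
174 [104, 97, 85, 70, 69, 76, 92, 61, 25, 19] [578.7 157.3 100.6]
175 [90, 96, 102, 113, 129, 153, 164, 106, 38, 18] [578.7 145.7 101.4]
176 [86, 89, 95, 101, 107, 113, 115, 74, 27, 17] [578.8 144.4  98.7]
177 [85, 88, 89, 91, 91, 91, 82, 47, 18, 18] [578.8 144.1  95.6]
```

The ring mark is at row 173.3, against 173.6 for the mouth height, so it's within 1 mm. Handing in.

```bash
python3 -c "
from plant import bot
print(bot.close_job())"
```

```text
the job is handed in; nothing more can be done
None
```

The job is handed in, though no verdict came back: the latch and flap are open, and the probe is held upright and centred in the sleeve to within my measurements. Its ring mark is about 1 mm from the mouth height, and I saw no sign of it touching the box.

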